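# Fold down the hook and hang up the grater

## Task

Fold the hinged metal arm in the middle of the upright wooden hook board all the way down until it stands straight out, then hang the box grater on it by the handle arch on top, so that it hangs freely from the arm. Leave the wooden pepper mill standing where it is.

Things in the scene. Friction and masses are not known exactly. Their poses are not given: they have to be found in the camera images.
- flip_arm (a joint): Steel hook arm, 10 mm round bar hinged mid-front on a board. 0 rad = folded, pointing up (start 0 to 0.12); 1.57 = straight out level (stop). Bar 90 mm long from the hinge axis; at its end a lip 19 mm long at right angles, to the back when folded, up when unfolded. Folded, it rises 65 mm over the board's top, so it can be pushed from behind. Light friction: past 0.5 rad it drops to the stop.
- hook_hinge (a point): Point on the arm's hinge axis, fixed to the upright wooden board: 220 mm above the worktop, 12 mm before the board's front face. z up, y along the board, -x straight out to the front, as the unfolded arm points. Board fixed, 280 mm wide, 18 thick, top edge at 245 mm, foot 110 mm deep. The 2 fixed stub pegs (30 mm long, 115 mm to each side) are not used.
- grater_grip (a point): Middle of the handle arch of a loose steel box grater with black base, cap and handle, 126 mm above its underside. z up, y across the arch, x through its opening. Body 54 (x) by 76 (y) mm, cap top at 100, total height 155 mm, about 250 g. Arch 52 mm wide outside, 14 deep; opening 34 wide, from 26 below to 19 above this point. Hung on the level arm, this point is 14 mm below the hinge's height.
- mill: Turned wooden pepper mill, 58 mm diameter, 170 mm high, standing loose; origin at the centre of its underside, z up. To be left alone.
Things that resemble listed ones, but are neither listed nor needed, are in the scene too. There is more than one size of the part that bears grater_grip; the job needs the middle-sized.

How it is judged (in metres and radians):
On the way:
1. the folding arm is folded down level (value of joint flip_arm above 1.4 rad), for 0.2 s.
At the end, for the whole second after the job is handed in: The folding arm is down (above 1.4 rad) and the grater hangs at rest on it by its handle arch: its weight is borne by the arm (over 1 N), the arch's middle is 10 to 85 mm out from the hinge, within 30 mm sideways and 0 to 32 mm below the hinge axis, the grater upright within 0.3 rad (value of joint flip_arm above 1.4 rad and x of grater_grip in the frame of hook_hinge between -0.085 and -0.01 m and y of grater_grip in the frame of hook_hinge between -0.03 and 0.03 m and z of grater_grip in the frame of hook_hinge between -0.032 and 0 m and angle between grater_grip's own z axis and vertical below 0.3 rad and contact force between grater and flip_arm above 1 N and linear speed of grater below 0.05 m/s); the robot touches nothing.
It fails at once if the pepper mill is moved more than 40 mm or knocked over (distance of mill from where it was at the start of the episode above 0.04 m or angle between mill's own z axis and vertical above 0.4 rad).
It also fails if it takes over 62 s, if anything falls off the work surface, if the arm or the gripper's body presses on something with over 40 N, if the wrist force passes 120 N, or if a joint passes its speed limit or range.

## Robot

A 6-joint arm with a two-finger parallel gripper is mounted at the origin on a cart in front of the work surface, level with it; the furniture and walls round the work are solid. World frame = base frame: x ahead of the robot, y to its left, z up, the work surface at z = 0. Lengths are in mm, angles in rad, forces in N, time in s.
With the tool pointing down it reaches from about 275 to 750 mm from the base axis. Payload 10.2 kg.
Tool frame: the origin (TCP) lies at the centre of the arm's flange, where the gripper is bolted on; the fingertips stand 166 mm ahead of it and the grasp point (between the pads) lies 147 mm ahead of it (manip.grip_point_offset is the distance from the TCP to the grasp point, in mm); z points along the fingers, y is the line along which they close (so a half turn about z gives the same grasp; the last joint's range is limited). The gripper opens to 88 mm and grips with 3 to 60 N. Pads are 18 mm wide; open, the fingers measure 123 mm over their backs; the gripper's body (75 mm by 187 mm) begins 45 mm behind the grasp point.
Start: joints at [1.005, 0.313, 1.498, -0, 1.331, -0.223], TCP at [176.479, 494.457, 404.72] pointing down, gripper open.
Joint ranges: [-2.94, 2.94], [-0.97, 2.17], [0.19, 2.56], [-1.23, 4.37], [0.02, 3.11], [-2.88, 2.88]. Speed limits (rad/s): [2.39, 2.39, 3.01, 3.14, 3.14, 3.14].

## Interface

Orientations are given as [roll, pitch, yaw] about the fixed x, y, z axes, in that order (R = Rz(yaw) Ry(pitch) Rx(roll)).
In Python, from workcell import manip, get_obs, grab_frame, camera_model, silhouettes, mark_of gives the robot as it stands. Calls block until the motion is done:
- manip.reach(position, orientation): joint-space move of the TCP to a pose.
- manip.movel(position, feed=150, frame=None): straight line of the TCP; frame=None keeps the orientation; feed is the mean speed in mm/s.
- manip.move_j(angles): joint-space move.
- manip.command_gripper(opening, newtons=None): finger opening in mm; newtons is the grip in N (None keeps the last); returns when the fingers have stopped.
- manip.pause(seconds).
- manip.solve_ik(position, orientation): joint angles nearest the present ones, or None.
- get_obs(): the state.
- grab_frame(name): name is "scene" or "top" or "wrist"; returns the picture (480x640x3 uint8, red, green, blue); there is no depth.
- camera_model(name): a dict with "fovy" (degrees; the focal length in pixels is half the picture's height over the tangent of half this angle, whatever the lens; pixels are square), "cx", "cy" (the principal point, pixels), "dist" ([k1, k2, p1, p2, k3] as OpenCV has them; the pictures are not rectified), "rvec" (rotation vector, rad) and "tvec" (3), from world to camera coordinates, as OpenCV has them. Camera axes: x right, y down, z forward; pixel columns grow to the right and rows downward; lengths in mm; the calibration is good to about 2 mm. A picture is of the moment at which its call begins: read the wrist's pose just before it. camera_model takes no time and is no camera call; for the wrist camera it gives the pose at the moment of the call.
A pose or a line that the arm cannot do raises manip.MotionError and nothing moves.
- manip.close_job(): hands the job in; it is judged then, once.
Trained networks look in the newest picture that a camera, given by its name, has taken for a name from the list of things; names that differ only in an ending like _2 or _b are one class to them, and where a whole thing is asked for, a point or a joint stands for the part that bears it (a point fixed in the world has none). Each returns a list of dicts, best first, with "score" (0 to 1); they miss things now and then, are a little off and sometimes report something else, mostly with a low value. They report only what shows in the picture. A call takes as long as a camera call. They do not tell look-alikes from the thing itself.
- silhouettes(camera, thing): "pixels" (480x640 bool, what is visible of it) and "location" ([column, row] in pixels, amid what is visible of it).
- mark_of(camera, thing): "location" ([column, row] in pixels: a listed point, or the origin of a listed thing).
The state is a dict: "t": time; "qpos": joint angles; "joint_velocities": joint speeds; "joint_torque": joint torques, N m; "position": TCP position; "ee_rot": TCP orientation; "force": force on the tool from outside, world axes, zero at the start; "torque": the same for the moment, N m; "grip_width": finger opening in mm; "grasp_force": force on a finger pad.
Only numpy, scipy, OpenCV 4.12 (cv2) and the standard library are available. Lean on these libraries where they do the work, as an engineer would, in place of code of your own. Each camera call takes 0.05 s, during which the arm holds its last target. There are 200 camera calls.

## Working session

There is one attempt and no reset: what is moved stays moved. The work goes in short steps, each a Python script; the robot and the scene stay as the last script left them, time stands still between calls to the robot, and variables do not carry over. Pictures are saved under pics/ and viewed, at most 10 in all, crops included, and the job is handed in when it is done.

```bash
mkdir -p pics; cat > h.py <<'E'
import numpy as np, cv2
from workcell import manip, get_obs, grab_frame, camera_model, silhouettes, mark_of
def save(cam,name):
    f=grab_frame(cam); cv2.imwrite('pics/'+name,f[:,:,::-1]); return f
def cam(c):
    m=camera_model(c) if isinstance(c,str) else c
    f=240/np.tan(np.radians(m['fovy'])/2)
    K=np.array([[f,0,m['cx']],[0,f,m['cy']],[0,0,1.]]); R=cv2.Rodrigues(np.array(m['rvec'],float))[0]
    return K,np.array(m['dist'],float),R,np.array(m['tvec'],float).ravel()
def ray(c,px):
    K,d,R,t=cam(c); p=cv2.undistortPoints(np.array([[px]],float),K,d)[0,0]
    v=R.T@np.array([p[0],p[1],1]); return -R.T@t, v/np.linalg.norm(v)
def onz(c,px,z):
    o,v=ray(c,px); return o+v*(z-o[2])/v[2]
def tri(rays):
    A=np.zeros((3,3));b=np.zeros(3)
    for o,v in rays:
        P=np.eye(3)-np.outer(v,v);A+=P;b+=P@o
    x=np.linalg.solve(A,b); return x,[np.linalg.norm((np.eye(3)-np.outer(v,v))@(x-o)) for o,v in rays]
def proj(c,pts):
    K,d,R,t=cam(c); return cv2.projectPoints(np.array(pts,float).reshape(-1,3),cv2.Rodrigues(R)[0],t,K,d)[0][:,0]
E
python3 - <<'E'
from h import *
for c in ['scene','top']:
    save(c,c+'0.png')
    for n in ['hook_hinge','grater_grip','mill']:
        for r in mark_of(c,n): print(c,n,np.round(r['location']),round(r['score'],2), np.round(onz(c,r['location'],{'hook_hinge':220,'grater_grip':126,'mill':0}[n])))
    for n in ['flip_arm','grater_grip','mill']:
        for r in silhouettes(c,n): print(c,'sil',n,np.round(r['location']),round(r['score'],2),r['pixels'].sum())
    print(c,np.round(-cam(c)[2].T@cam(c)[3]))
E
```

```text
scene hook_hinge [382. 200.] 0.93 [629.  82. 220.]
scene grater_grip [381. 369.] 0.93 [ 589. -253.  126.]
scene grater_grip [327. 357.] 0.9 [ 483. -221.  126.]
scene grater_grip [256. 319.] 0.65 [ 340. -130.  126.]
scene mill [291. 188.] 0.85 [424. 280.   0.]
scene sil flip_arm [378. 184.] 0.67 185
scene sil grater_grip [330. 368.] 0.98 1191
scene sil grater_grip [262. 332.] 0.94 2155
scene sil grater_grip [378. 375.] 0.59 677
scene sil mill [286. 173.] 0.93 848
scene [ 468. -439. 1069.]
top hook_hinge [308. 174.] 0.58 [631.  83. 220.]
top grater_grip [405. 301.] 0.82 [ 347. -147.  126.]
top grater_grip [439. 244.] 0.62 [ 483. -230.  126.]
top grater_grip [438. 204.] 0.6 [ 582. -231.  126.]
top mill [232. 273.] 0.79 [420. 287.   0.]
top sil flip_arm [308. 174.] 0.49 86
top sil grater_grip [405. 300.] 0.93 1467
top sil grater_grip [432. 249.] 0.89 826
top sil grater_grip [435. 210.] 0.68 498
top [ 341.   42. 1448.]
```

View pics/scene0.png

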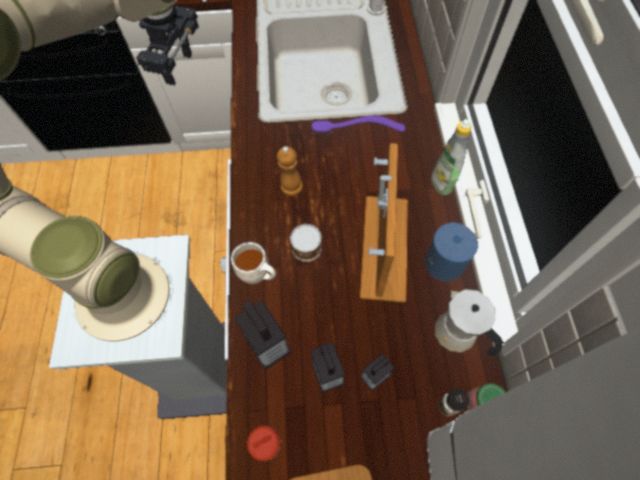

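View pics/top0.png

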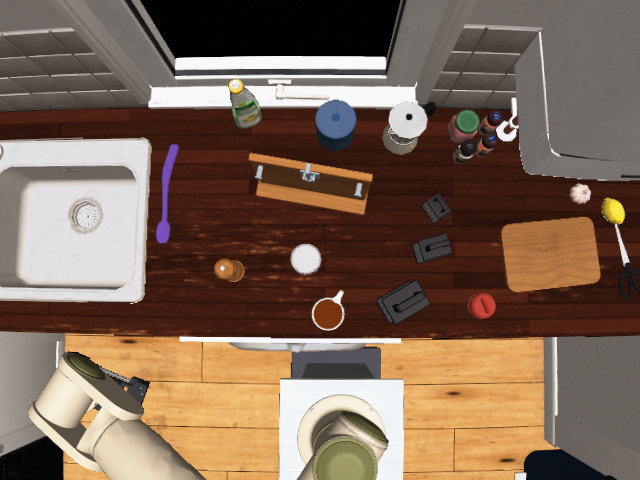

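Three graters stand on the right. The middle-sized one is at scene (327,360) / top (432,248). The hook board's hinge is at scene (382,200) / top (308,174), with the board slightly yawed. The mill is well away to the left.

```bash
python3 - <<'E'
from h import *
a,b=onz('top',(250,154),245),onz('top',(372,174),245)
print('board edge',a.round(),b.round(),np.arctan2(*(a-b)[:2])*-1, np.linalg.norm(a-b))
print('hinge',tri([ray('scene',(382,200)),ray('top',(308,174))]))
print('hinge z220 yaw0')
for n,s,t in [('big',(256,319),(405,301)),('mid',(327,357),(439,244)),('small',(381,369),(438,204)),('jar',(306,234),(306,257)),('mill',(291,188),(232,273)),('canister',(458,237),(336,116))]:
    x,e=tri([ray('scene',s),ray('top',t)]); print(n,x.round(),np.round(e,1))
for z in (245,430,480):
  for p in ((680,90),):
    print(manip.solve_ik([*p,z],[np.pi,0,-0.16]))
E
cat h.py >/dev/null; python3 - <<'E'
import cv2
a=cv2.imread('pics/top0.png')[140:225,235:390]; b=cv2.imread('pics/scene0.png')[330:400,290:410]
a=cv2.resize(a,(620,340),interpolation=3); b=cv2.resize(b,(440,256),interpolation=3)
import numpy as np
c=np.zeros((600,620,3),'uint8');c[:340]=a;c[340:596,:440]=b;cv2.imwrite('pics/crop.png',c)
E
```

```text
board edge [672. 212. 245.] [627. -60. 245.] -0.16401763421420235 275.26602235293825
hinge (array([629.54583519,  82.19982195, 221.98628911]), [np.float64(2.055954820113087), np.float64(2.0559548201129876)])
hinge z220 yaw0
big [ 347. -141.  165.] [0.9 0.9]
mid [ 483. -226.  148.] [0.5 0.5]
small [ 595. -242.   67.] [1.9 1.9]
jar [457.  91.  77.] [1. 1.]
mill [423. 290. -18.] [2. 2.]
canister [797.  18. 144.] [1.2 1.2]
[-3.87857333e-02  8.10183672e-01  1.12189554e+00 -4.44089210e-16
  1.20951344e+00  1.69201059e+00]
[-3.87857333e-02  6.84965182e-01  8.61526127e-01 -4.44089210e-16
  1.59510134e+00  1.69201059e+00]
[-3.87857333e-02  6.83299365e-01  7.39075996e-01 -4.44089210e-16
  1.71921729e+00  1.69201059e+00]
```

View pics/crop.png

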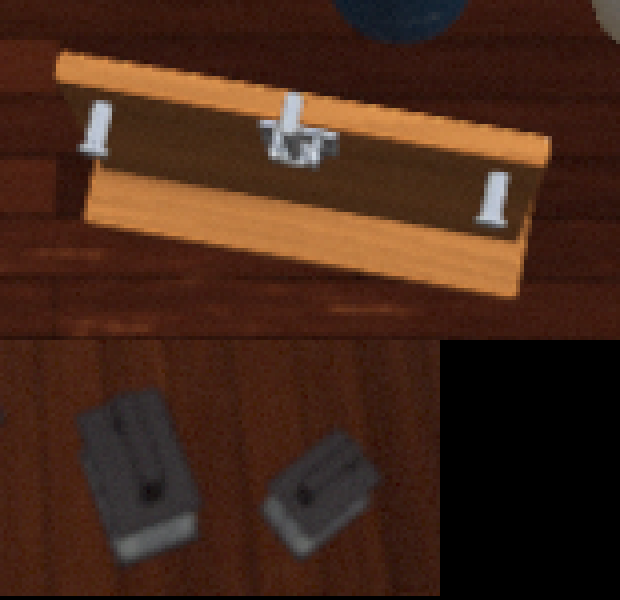

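```bash
cat >> h.py <<'E'
H=np.array([629.,82.,220.]); PS=-0.168
def hk(x,y,z,H=H,ps=PS):
    c,s=np.cos(ps),np.sin(ps); return [H[0]+c*x-s*y,H[1]+s*x+c*y,z]
E
python3 - <<'E'
from h import *
o=[np.pi,0,PS]
manip.command_gripper(0)
manip.reach(hk(54,0,520),o)
manip.movel(hk(54,0,431),feed=200)
print(get_obs()['force'])
manip.movel(hk(-55,0,431),feed=80)
ob=get_obs();print(ob['force'],ob['t'])
manip.movel(hk(-55,0,520),feed=250)
# over the grater
p=np.array([483-60,-226,420.])
manip.reach(p,[np.pi,0,0]) 
save('wrist','w1.png')
m=camera_model('wrist')
print('cam',np.round(-cam(m)[2].T@cam(m)[3]),np.round(cam(m)[2],2))
for r in mark_of('wrist','grater_grip'): print(r['location'],r['score'],onz(m,r['location'],126))
save('scene','s1.png'); 
for r in silhouettes('scene','flip_arm'): print(r['location'],r['score'])
print(get_obs()['t'])
import cv2
a=cv2.imread('pics/w1.png');b=cv2.imread('pics/s1.png')[140:310,340:430]
b=cv2.resize(b,(160,302)); a[:302,480:]=b; cv2.imwrite('pics/v1.png',a)
E
```

```text
[-0.95704329  0.78991652  0.18524079]
[-0.4438965   0.19289975  0.01084513] 6.475
cam [ 507. -226.  400.] [[ 0.   -1.   -0.  ]
 [-0.95 -0.    0.31]
 [-0.31  0.   -0.95]]
[326.3, 146.9] 0.95 [ 485.9621265  -225.59897319  126.        ]
[358.5, 196.7] 0.77
8.55
```

View pics/v1.png

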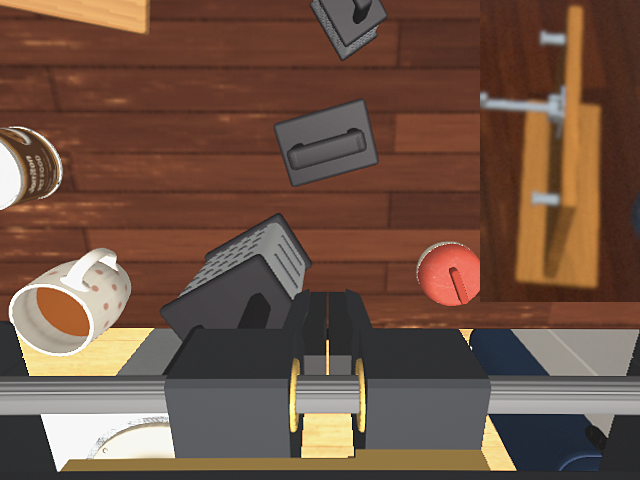

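The hook arm is down and level. The wrist view shows the middle grater, with cap corners at (275,127), (363,98), (378,162) and (292,186). I'll get its yaw and centre from these.

```bash
python3 - <<'E'
from h import *
m=camera_model('wrist')
C=np.array([onz(m,p,100) for p in [(275,127),(363,98),(378,162),(292,186)]])
print(C.round(1),C.mean(0))
d=(C[0]-C[1]+C[3]-C[2])/2; e=(C[0]-C[3]+C[1]-C[2])/2
yaw=np.arctan2(-d[0],d[1]);yaw2=np.arctan2(e[1],e[0]);print(yaw,yaw2,np.linalg.norm(d),np.linalg.norm(e))
a,b=onz(m,(290,155),150),onz(m,(366,138),150);print(a,b,np.arctan2(-(a-b)[0],(a-b)[1]))
for y in (-.2,-.25,.2,.25): print(y, manip.solve_ik([485,-226,300],[np.pi,0,y]))
E
```

```text
[[ 498.7 -185.9  100. ]
 [ 519.8 -253.3  100. ]
 [ 472.2 -266.8  100. ]
 [ 452.8 -197.7  100. ]] [ 485.88034739 -225.91720548  100.        ]
0.2878082866964601 0.26453606239737515 71.16700981099072 48.43025706255816
[ 482.42914429 -201.79618718  150.        ] [ 493.33844664 -251.57607316  150.        ] 0.21574017452167488
-0.2 [-6.55165806e-01  4.39433713e-01  1.60681808e+00 -4.44089210e-16
  1.09534086e+00  1.11563052e+00]
-0.25 [-6.55165806e-01  4.39433713e-01  1.60681808e+00 -4.44089210e-16
  1.09534086e+00  1.16563052e+00]
0.2 [-6.55165806e-01  4.39433713e-01  1.60681808e+00 -4.44089210e-16
  1.09534086e+00  7.15630521e-01]
0.25 [-6.55165806e-01  4.39433713e-01  1.60681808e+00 -4.44089210e-16
  1.09534086e+00  6.65630521e-01]
```

```bash
python3 - <<'E'
from h import *
g=np.array([486,-226.]);o=[np.pi,0,.265]
manip.command_gripper(88)
manip.reach([*g,400],o)
manip.movel([*g,273],feed=120)
manip.command_gripper(20,newtons=30)
ob=get_obs();print(ob['grip_width'],ob['grasp_force'],ob['force'])
manip.movel([*g,147+340],feed=150)
manip.reach(hk(-150,0,147+340),[np.pi,0,PS])
ob=get_obs();print(ob['grip_width'],ob['grasp_force'],ob['force'],ob['t'])
save('wrist','w2.png');m=camera_model('wrist')
for r in mark_of('wrist','hook_hinge'): print('wh',r['location'],r['score'],onz(m,r['location'],220))
save('scene','s2.png'); save('top','t2.png')
for c in ('scene','top'):
  for r in mark_of(c,'hook_hinge'): print(c,r['location'],r['score'],onz(c,r['location'],220))
  for r in mark_of(c,'grater_grip'): print(c,r['location'],r['score'],onz(c,r['location'],340))
a=cv2.imread('pics/w2.png');b=cv2.imread('pics/s2.png')[120:320,290:430]
cv2.imwrite('pics/v2.png',np.hstack([cv2.resize(a,(480,360)),cv2.resize(b,(252,360))]))
E
```

```text
51.9210619043987 29.90086210425943 [-0.9924748   0.5903088   0.12866006]
51.75221720810773 29.900890518911183 [ 0.65644105  0.08786665 -2.33367514] 14.9167
scene [258.4, 321.7] 0.96 [ 373.69802905 -204.2014089   340.        ]
scene [309.2, 160.2] 0.77 [477.25174534 111.38553253 340.        ]
scene [378.4, 367.5] 0.71 [ 557.85605706 -292.93501434  340.        ]
top [308.4, 178.0] 0.63 [622.87818606  81.46637592 220.        ]
top [407.0, 300.1] 0.78 [ 348.82147644 -120.20468315  340.        ]
top [437.9, 204.6] 0.73 [ 541.76643411 -185.88853774  340.        ]
top [293.1, 234.4] 0.55 [479.54561833 107.4035899  340.        ]
```

View pics/v2.png

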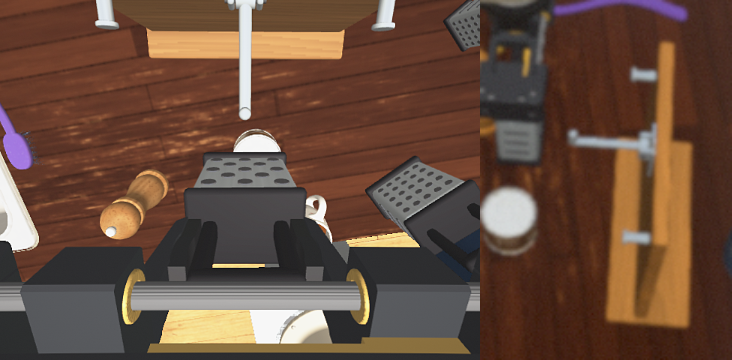

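The grater is held straight. In the wrist view the arm's tip is at about (327,152) and its root at (328,7), nearly centred on the gripper. Peg tips are at (143,33) and (509,36).

```bash
python3 - <<'E'
from h import *
m=camera_model('wrist')
c,s=np.cos(PS),np.sin(PS); R=np.array([[c,-s],[s,c]])
for n,p,z in [('tip',(326.7,152),237),('mid',(327,80),225),('root',(328,10),225),('pegL',(143,31),220),('pegR',(509,35),220)]:
    w=onz(m,p,z); print(n,w.round(1),'hook',(R.T@(w-H)[:2]).round(1))
E
```

```text
tip [543.2  96.1 237. ] hook [-87.   -0.5]
mid [583.7  89.  225. ] hook [-45.9  -0.7]
root [619.6  82.3 225. ] hook [-9.3 -1.2]
pegL [628.1 191.3 220. ] hook [-19.2 107.6]
pegR [590.  -20.9 220. ] hook [ -21.3 -108. ]
```

```bash
python3 - <<'E'
from h import *
F=lambda n:print(n,get_obs()['force'].round(2) if hasattr(get_obs()['force'],'round') else get_obs()['force'],get_obs()['t'])
manip.movel(hk(-150,-.7,147+230),feed=120);F('low')
for x in (-115,-90,-65,-47):
    manip.movel(hk(x,-.7,147+230),feed=60);F(x)
    if np.linalg.norm(np.array(get_obs()['force'])[:2])>5: print('contact');break
else:
    for z in (216,210,207,205,203):
        manip.movel(hk(-47,-.7,147+z),feed=40);F(z)
        if get_obs()['force'][2]>-.3: break
save('wrist','w3.png');save('scene','s3.png')
a=cv2.imread('pics/w3.png');b=cv2.imread('pics/s3.png')[120:320,290:430]
cv2.imwrite('pics/v3.png',np.hstack([cv2.resize(a,(480,360)),cv2.resize(b,(252,360))]))
E
```

```text
low [-0.13 -0.5  -1.84] 16.3833
-115 [ 0.66  0.28 -2.51] 17.1167
-90 [ 0.45 -0.26 -2.94] 17.6833
-65 [ 0.2  -0.21 -1.86] 18.25
-47 [ 0.25  0.57 -2.12] 18.7
216 [ 0.26 -0.02 -1.21] 19.2
210 [ 0.58 -0.08 -2.48] 19.5
207 [-0.19  0.19 -0.95] 19.75
205 [-0.82 -0.73  2.58] 20.0
```

View pics/v3.png

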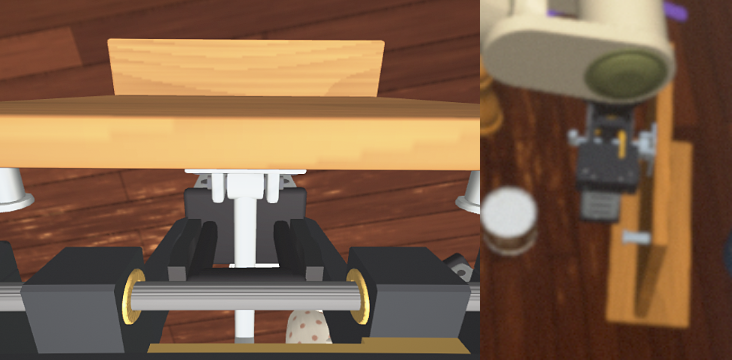

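The bar (scaled column 245) passes through the arch, and the weight is now borne at z = 205. Next I release and back off upward.

```bash
python3 - <<'E'
from h import *
manip.command_gripper(80); print(get_obs()['grip_width'])
manip.movel(hk(-47,-.7,147+330),feed=80)
manip.reach(hk(-200,0,147+370),[np.pi,0,PS])
manip.pause(1.5);print(get_obs()['t'],get_obs()['force'])
save('wrist','w4.png');save('scene','s4.png')
for r in mark_of('scene','grater_grip'):
    w=onz('scene',r['location'],206);print(r['location'],r['score'],w, w-H)
a=cv2.imread('pics/w4.png');b=cv2.imread('pics/s4.png')[120:320,290:430]
cv2.imwrite('pics/v4.png',np.hstack([cv2.resize(a,(480,360)),cv2.resize(b,(252,360))]))
E
```

```text
79.94140758188632
24.575 [ 0.60551181 -0.32472584 -0.09209055]
[379.4, 365.9] 0.88 [ 576.54494864 -263.29864812  206.        ] [ -52.45505136 -345.29864812  -14.        ]
[360.5, 204.0] 0.87 [582.48799905  85.44272591 206.        ] [-46.51200095   3.44272591 -14.        ]
[256.9, 319.9] 0.57 [ 353.51903425 -157.1597258   206.        ] [-275.48096575 -239.1597258   -14.        ]
```

View pics/v4.png

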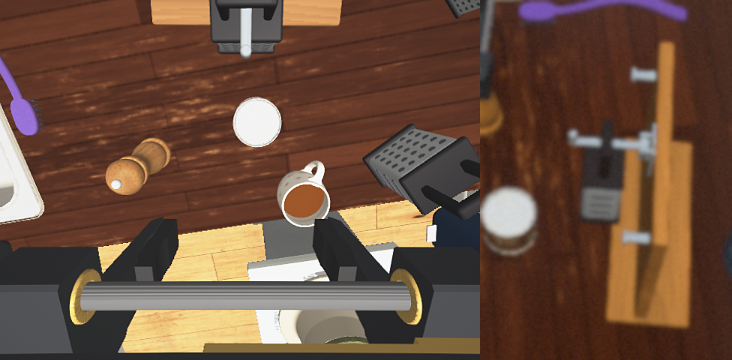

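The grater hangs on the arm with its arch at scene (360,204), about 46 mm out from the hinge. The gripper is clear and the mill has not moved.

```bash
python3 -c "
from h import *
print(manip.close_job())"
```

```text
the job is handed in; nothing more can be done
None
```

The arm is folded down level, the middle-sized grater hangs freely on it by its handle arch, the mill was left standing where it was, and the job is handed in (no verdict was returned).

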